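# Close the UV exposure chamber and hold its run key

## Task

Gently push the door of the white UV exposure chamber shut until it snaps home on its catch. Then press the yellow hold-to-run key on the switch box with the fingertips to the middle of its travel (8 mm down, where the gauge post is green; it stops the lamp if it is pushed through to the bottom), and finish while still holding it there. Do not press the key while the door is open, and leave the red-capped bottle, the beaker and the tip box where they stand.

Things in the scene. Friction and masses are not known exactly. Their poses are not given: they have to be found in the camera images.
- chamber: white sheet-metal UV exposure chamber with a blue roof panel, fixed to the worktop, 130 deep (its x) x 180 wide (its y) x 156 high; origin at the centre of its underside, z up; its open front looks along its own -x. A petri dish stands inside.
- door (a joint): angle of the chamber's grey door with an amber window (rad): 0 fully shut and seated, grows as it opens towards the chamber's -x side; hinged on an upright axis at the chamber's left (+y) front edge. It stays where it is left (light friction). The sprung roller catch is met from about 0.08 rad, needs roughly 5 to 8 N at the pushing point until about 0.035 rad is passed, and then snaps the door home against its stop at 0
- door_face (a point): pushing point on the outer face of the door: 120 mm from the hinge axis, 112 mm above the worktop, 44 mm below the chamber's top. The door panel is 172 wide x 136 high x 12 thick (14 to 150 mm above the worktop) and its face is flat except for a finger lip 12 wide and 8 proud along the free edge. Axes turn with the door: x points through the door inwards (the direction of pushing), -y from the hinge to the free edge, z up
- door_hinge (a point): point on the outer face of the door at the hinge edge, at the same height as door_face; about 6 mm from the hinge axis, which is upright. Axes as door_face
- switch_box: grey switch box fixed to the worktop, 100 (x) x 90 (y) x 58 high; origin at the centre of its underside, z up. A black gauge post 6 x 18 mm stands 41 mm behind the key's axis (to the box's +x), its top level with the released key; its strip is white for the first 5 mm of travel, green from 5 to 11, red below
- key (a joint): downward travel of the yellow key (m): 0 released, 0.016 at the bottom; it is sprung: about 2 N to start it, 5.2 N at 8 mm, 8.4 N at the bottom
- key_top (a point): centre of the nearly flat top of the yellow round key, 46 mm across, 100 mm above the worktop when released; it moves down with the key
- red_cap_bottle_mid (a point): small bottle with a red cap, 48 mm across, 97 high, standing beside the switch box: leave it alone; the point is at half its height on its axis
- beaker_mid (a point): glass beaker, 57 x 53, 70 high, standing beside the switch box: leave it alone; the point is at half its height on its axis
- tip_box: yellow pipette tip box with a clear lid, 90 x 122 x 68 high, right of the chamber: leave it alone; origin at the centre of its underside

How it is judged:
On the way, in this order (a step that is already met when the one before it is completed fails the run):
1. the door is pushed shut and seated on its catch, with the key still released (value of joint door below 0.02 rad and value of joint key below 0.003 m), for 0.2 s.
2. the fingers hold the key in the middle of its travel (value of joint door below 0.02 rad and value of joint key between 0.005 and 0.011 m and contact force between key and the fingers above 1.5 N), for 0.2 s.
At the end, for the whole second after the job is handed in: The door is seated (within 0.02 rad of shut) and the fingers still press the key, 5 to 11 mm down (at least 1.5 N), when the program ends and through the second after (all of step 2); the arm keeps its last pose, push and grip.
It fails at once if the key is pushed through to the bottom (more than 14 mm) (value of joint key above 0.014 m).
It fails at once if the key is pressed while the door is open (value of joint key above 0.004 m and value of joint door above 0.04 rad).
It fails at once if the door is slammed (more than 3 rad/s before it meets the catch) (value of joint door above 0.1 rad and velocity of joint door below -3 rad/s).
It fails at once if the bottle, the beaker or the tip box is moved by more than 20 mm (distance of any of red_cap_bottle_mid, beaker_mid, tip_box from where it was at the start of the episode above 0.02 m).
It also fails if it takes over 48 s, if anything falls off the work surface, if the arm or the gripper's body presses on something with over 40 N, if the wrist force passes 120 N, or if a joint passes its speed limit or range.

## Robot

A 7-joint arm with a two-finger parallel gripper is mounted at the origin on a cart in front of the work surface, level with it; the furniture and walls round the work are solid. World frame = base frame: x ahead of the robot, y to its left, z up, the work surface at z = 0. Lengths are in m, angles in rad, forces in N, time in s.
With the tool pointing down it reaches from about 0.4 to 0.85 m from the base axis. Payload 10.4 kg.
Tool frame: the origin (TCP) lies at the centre of the arm's flange, where the gripper is bolted on; the fingertips stand 173 mm ahead of it and the grasp point (between the pads) lies 155 mm ahead of it; z points along the fingers, y is the line along which they close (so a half turn about z gives the same grasp; the last joint's range is limited). The gripper opens to 85 mm and grips with 20 to 120 N. Pads are 22 mm wide; open, the fingers measure 114 mm over their backs; the gripper's body (76 mm by 85 mm) begins 54 mm behind the grasp point. The pads swing forward as they close: fully open they stand 13 mm farther back than shut.
Start: joints at [-1.309, 0.332, -0.065, 1.46, 0.022, 1.35, -0.088], TCP at [0.176, 0.6, 0.405] pointing down, gripper open.
Joint ranges: [-2.6, 2.6], [-0.5, 2.12], [-1.47, 1.34], [0.16, 2.42], [-1.27, 4.41], [0.06, 2.06], [-2.6, 2.6]. Speed limits (rad/s): [2.22, 2.22, 2.79, 2.79, 3.14, 3.14, 3.14].

## Interface

Orientations are given as a unit quaternion [x, y, z, w].
In Python, from workcell import manip, viewer, finder gives the robot as it stands.
- The arm moves only by the tool arm_command, never from a script. Its argument "plan" is a list of rows, each an object with "dp": the shift along the tool's x, y, z in mm, a list of three; "spin": the turn about the tool's z in rad. A call has 1 to 5 rows; each row shifts and turns the commanded pose from where the row before left it, along the tool's axes as they then stand; what a row does not reach is not made up. A row lasts 1/10 s, in which the tool goes at most 50 mm and 8.59 degrees, less where a joint would pass 70% of its speed; a pose out of reach is approached as far as the arm can. A call is refused whole if a number of a shift passes 50 or a number of a turn 0.15, either way. A call with a gripper value outside its range is refused whole. "grip" is the closure, from -1 (fully open) to 1 (shut), set as the call begins (left out, the last holds). The fingers move at their own pace and stop on an object; "newtons" is the grip in N (left out, the last holds). Time passes only in rows, so rows that do not move let the fingers close. It gives the time, the measured TCP pose, the force, the opening and the grip force at its end, in the units of the state.
- manip.get_obs(): the state, without advancing time (a new reading comes with each control period).
- viewer.camera(name): name is "side" or "top" or "wrist"; returns the picture (384x512x3 uint8, blue, green, red); there is no depth.
- viewer.camera_params(name): a dict with "vertical_fov" (degrees; the focal length in pixels is half the picture's height over the tangent of half this angle, whatever the lens; pixels are square), "cx", "cy" (the principal point, pixels), "R" (3x3) and "t" (3): a world point X has camera coordinates R X + t; the wrist camera has in their place "T_tool_cam" (4x4, takes a point from camera to tool coordinates, whose origin is the TCP and whose axes are the flange's). Camera axes: x right, y down, z forward; pixel columns grow to the right and rows downward; lengths in m; the calibration is good to about 2 mm. A picture is of the moment at which its call begins: read the wrist's pose just before it. camera_params takes no time and is no camera call.
- manip.hand_in(): hands the job in; it is judged then, once.
Trained networks look in the newest picture that a camera, given by its name, has taken for a name from the list of things; names that differ only in an ending like _2 or _b are one class to them, and where a whole thing is asked for, a point or a joint stands for the part that bears it (a point fixed in the world has none). Each returns a list of dicts, best first, with "score" (0 to 1); they miss things now and then, are a little off and sometimes report something else, mostly with a low value. They report only what shows in the picture. A call takes as long as a camera call.
- finder.find_in(camera, thing): "position" ([x, y, z] in m, in world coordinates, good to about 4 mm: the middle of the surface that is visible of it).
The state is a dict: "clock": time; "joint_pos": joint angles; "joint_velocities": joint speeds; "tau": joint torques, N m; "position": TCP position; "ee_rot": TCP orientation; "ft_force": force on the tool from outside, world axes, zero at the start; "torque": the same for the moment, N m; "grip_width": opening from 0.0 (shut) to 1.0 (fully open); "grasp_force": force on a finger pad.
Only numpy, scipy, OpenCV 4.12 (cv2) and the standard library are available. Lean on these libraries where they do the work, as an engineer would, in place of code of your own. Each camera call takes 0.05 s, during which the arm holds its last target. There are 200 camera calls.

## Working session

There is one attempt and no reset: what is moved stays moved. The work goes in short steps, Python scripts to look and compute and a tool call to move; the robot and the scene stay as the last step left them, time stands still between calls to the robot, and variables do not carry over. Pictures are saved under pics/ and viewed, at most 10 in all, crops included, and the job is handed in when it is done.

Besides the shell and the picture viewer there is one more tool, called after "Call:" by a JSON object that holds its "api" and its "payload", one argument or row to a line. arm_command: Moves the arm, as the interface text tells. Its arguments: {"type":"object","properties":{"plan":{"type":"array","items":{"type":"object","properties":{"dp":{"type":"array","items":{"type":"number"}},"spin":{"type":"number"}}}},"grip":{"type":"number"},"newtons":{"type":"number"}},"required":["plan"]}

```bash
mkdir -p pics; python3 - <<'E'
from workcell import manip, viewer, finder
import cv2,numpy as np
o=manip.get_obs()
for k in ("clock","position","ee_rot","ft_force","grip_width"): print(k,np.round(o[k],4))
a=viewer.camera("side");b=viewer.camera("top")
cv2.imwrite("pics/side.png",a);cv2.imwrite("pics/top.png",b)
for c in("side","top"):
  p=viewer.camera_params(c);print(c,p["vertical_fov"],np.round(p["R"],3).tolist(),np.round(p["t"],3))
  for t in("chamber","door_face","door_hinge","switch_box","key_top","red_cap_bottle_mid","beaker_mid","tip_box"):
    print(t,[(np.round(d["position"],3).tolist(),round(d["score"],2)) for d in finder.find_in(c,t)[:2]])
E
```

```text
clock 0.0
position [0.1756 0.5997 0.4039]
ee_rot [ 1.419e-01  9.899e-01 -7.000e-04 -1.000e-04]
ft_force [-0.1981 -1.3432  0.3056]
grip_width 0.9963
side 45.492729885842984 [[-0.332, -0.943, -0.006], [-0.413, 0.151, -0.898], [0.848, -0.296, -0.439]] [0.115 0.289 1.291]
chamber [([0.52, -0.316, 0.142], 0.56)]
door_face [([0.372, -0.25, 0.138], 0.59)]
door_hinge [([0.377, -0.25, 0.138], 0.48)]
switch_box [([0.401, 0.209, 0.059], 0.82)]
key_top [([0.405, 0.302, 0.05], 0.65), ([0.424, 0.207, 0.097], 0.53)]
red_cap_bottle_mid [([0.406, 0.301, 0.048], 0.77)]
beaker_mid [([0.442, 0.105, 0.046], 0.53)]
tip_box []
top 50.30401482140757 [[-0.012, -1.0, -0.016], [-0.997, 0.013, -0.071], [0.071, 0.015, -0.997]] [-0.033  0.494  1.377]
chamber [([0.556, -0.232, 0.157], 0.68), ([0.431, 0.204, 0.1], 0.41)]
door_face [([0.44, -0.206, 0.14], 0.75)]
door_hinge [([0.437, -0.206, 0.142], 0.72)]
switch_box [([0.432, 0.197, 0.055], 0.6)]
key_top [([0.427, 0.2, 0.095], 0.65)]
red_cap_bottle_mid [([0.429, 0.288, 0.063], 0.78), ([0.462, 0.11, 0.007], 0.2)]
beaker_mid [([0.461, 0.111, 0.008], 0.56)]
tip_box [([0.515, -0.46, 0.066], 0.93)]
```

View pics/side.png

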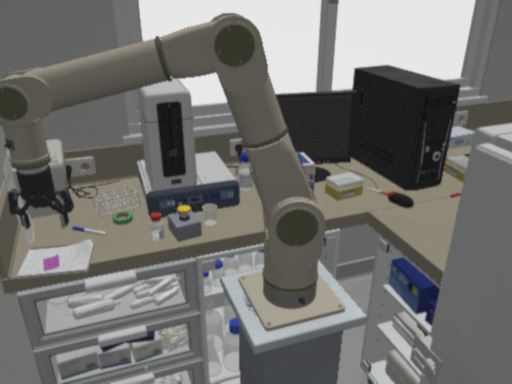

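View pics/top.png

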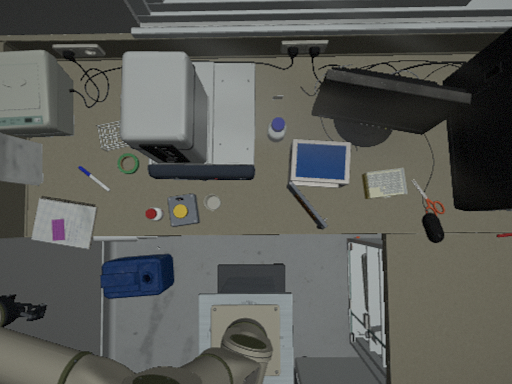

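```bash
python3 - <<'E'
import cv2
a=cv2.imread("pics/top.png")
c=a[130:235,280:380]; d=a[185:235,135:235]
cv2.imwrite("pics/c1.png",cv2.resize(c,None,fx=5.5,fy=5.5,interpolation=cv2.INTER_CUBIC))
E
```

```text
(no output)
```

View pics/c1.png

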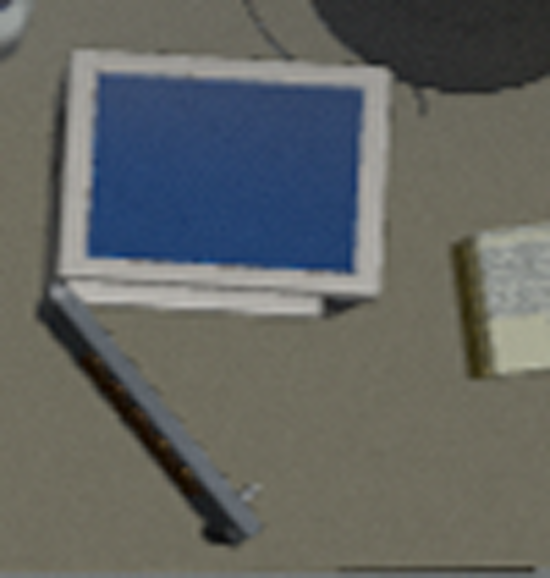

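```bash
cat > h.py <<'E'
import numpy as np
from workcell import viewer
def ray(cam,u,v,z):
    p=viewer.camera_params(cam);f=192/np.tan(np.radians(p["vertical_fov"])/2)
    R=np.array(p["R"]);t=np.array(p["t"]);d=R.T@[(u-p["cx"])/f,(v-p["cy"])/f,1];c=-R.T@t
    return c+d*(z-c[2])/d[2]
E
python3 - <<'E'
from h import *
g=lambda u,v,z:np.round(ray("top",280+u/5.5,130+v/5.5,z),4)
P=[g(u,v,.156) for u,v in((75,50),(390,68),(380,297),(62,275))]
print("roof",*P,"ctr",np.mean(P,0)); f=P[2]-P[3];b=P[1]-P[0]
yaw=[np.arctan2(-f[0]*-1,-f[1]) for f in(f,b)]; print([np.linalg.norm(P[i]-P[i-1]) for i in range(4)],yaw)
Q=[g(u,v,.150) for u,v in((65,283),(258,525),(48,300),(240,543))];print("door",*Q)
for i in(0,2): d=Q[i+1]-Q[i];print(np.linalg.norm(d),np.arctan2(d[1],d[0]))
E
```

```text
roof [ 0.6483 -0.1624  0.156 ] [ 0.6355 -0.3386  0.156 ] [ 0.5067 -0.3294  0.156 ] [ 0.5213 -0.1528  0.156 ] ctr [ 0.57795 -0.2458   0.156  ]
[np.float64(0.12736231781810506), np.float64(0.17666431444974962), np.float64(0.12912815339808736), np.float64(0.17720248305258032)] [np.float64(-0.08248512550587864), np.float64(-0.0725173367550476)]
door [ 0.5174 -0.1549  0.15  ] [ 0.3809 -0.2596  0.15  ] [ 0.508  -0.1452  0.15  ] [ 0.371  -0.2494  0.15  ]
0.1720300555135642 -2.487279269955461
0.17212390885638174 -2.491352162750094
```

Call:
{"api": "arm_command", "payload": {
  "plan": [
    {"dp": [-36,-28,0],"spin": 0},
    {"dp": [-36,-28,0],"spin": 0},
    {"dp": [-36,-28,0],"spin": 0},
    {"dp": [-36,-28,0],"spin": 0},
    {"dp": [-36,-28,0],"spin": 0}
  ],
  "grip": 1,
  "newtons": 40
}}

```text
clock: 1.4
position: [0.3098, 0.4132, 0.405]
ee_rot: [0.142, 0.99, 0.0, 0.0]
ft_force: [0.6, 0.6, 0.5]
grip_width: 0.144
grasp_force: 0.0
```

Call:
{"api": "arm_command", "payload": {
  "plan": [
    {"dp": [-33,-37,0],"spin": 0},
    {"dp": [-33,-37,0],"spin": 0},
    {"dp": [-33,-37,0],"spin": 0},
    {"dp": [-33,-37,0],"spin": 0},
    {"dp": [-33,-37,0],"spin": 0}
  ]
}}

```text
clock: 1.9
position: [0.4158, 0.1889, 0.405]
ee_rot: [0.142, 0.99, 0.0, 0.0]
ft_force: [0.4, 1.3, 1.2]
grip_width: 0.006
grasp_force: 0.0
```

Call:
{"api": "arm_command", "payload": {
  "plan": [
    {"dp": [-16,-45,0],"spin": 0},
    {"dp": [-16,-45,0],"spin": 0},
    {"dp": [-16,-45,0],"spin": 0},
    {"dp": [-16,-45,0],"spin": 0},
    {"dp": [-16,-45,0],"spin": 0}
  ]
}}

```text
clock: 2.4
position: [0.4285, -0.0495, 0.405]
ee_rot: [0.142, 0.99, 0.0, 0.0]
ft_force: [1.2, 0.3, 0.1]
grip_width: 0.004
grasp_force: 0.0
```

Call:
{"api": "arm_command", "payload": {
  "plan": [
    {"dp": [-1,-23,32],"spin": 0},
    {"dp": [-1,-23,32],"spin": 0},
    {"dp": [-1,-23,32],"spin": 0},
    {"dp": [0,-23,31],"spin": 0},
    {"dp": [0,0,0],"spin": 0}
  ]
}}

```text
clock: 2.9
position: [0.4037, -0.1386, 0.2748]
ee_rot: [0.144, 0.99, -0.001, -0.003]
ft_force: [-0.1, -0.1, 0.2]
grip_width: 0.002
grasp_force: 0.0
```

```bash
python3 - <<'E'
from workcell import manip,viewer
import cv2
c=viewer.camera("top")[130:235,260:360]
cv2.imwrite("pics/c2.png",cv2.resize(c,None,fx=5.5,fy=5.5,interpolation=cv2.INTER_CUBIC))
E
```

```text
(no output)
```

View pics/c2.png

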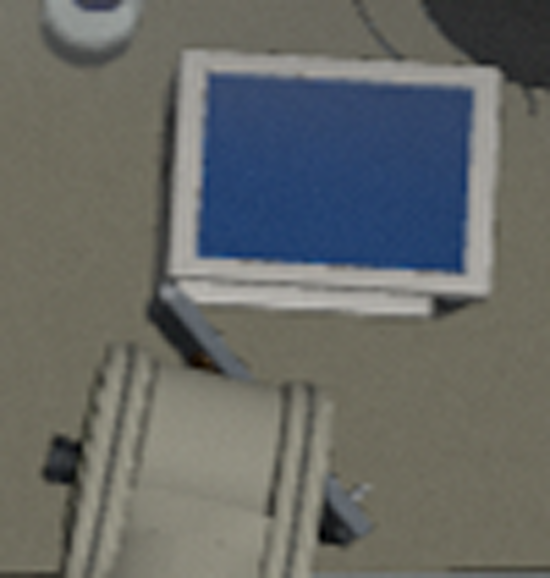

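```bash
cat >> h.py <<'E'
H=np.array([.5127,-.150])
def C(a,s=.016,r=.12):
    th=-1.649-a;d=np.array([np.cos(th),np.sin(th)]);x=np.array([-d[1],d[0]])
    return H+r*d-(.006+s)*x
def tool(dw):
    return np.round([(-.96*dw[0]+.281*dw[1])*1e3,(.281*dw[0]+.96*dw[1])*1e3],1)
E
python3 - <<'E'
from h import *
p=np.array([.4037,-.1386])
for a,s in [(.84,.032)]+[(x,.016) for x in np.arange(.84,-.05,-.06)]:
    q=C(a,s);print(round(a,2),np.round(q,4),tool(q-p));p=q
E
```

```text
0.84 [ 0.3943 -0.1927] [ -6.2 -54.6]
0.84 [ 0.404  -0.2054] [-12.9  -9.5]
0.78 [ 0.4075 -0.2118] [-5.2 -5.2]
0.72 [ 0.4114 -0.218 ] [-5.5 -4.9]
0.66 [ 0.4157 -0.224 ] [-5.8 -4.5]
0.6 [ 0.4203 -0.2296] [-6.  -4.2]
0.54 [ 0.4252 -0.235 ] [-6.3 -3.8]
0.48 [ 0.4305 -0.2401] [-6.5 -3.4]
0.42 [ 0.436  -0.2449] [-6.7 -3. ]
0.36 [ 0.4419 -0.2493] [-6.8 -2.6]
0.3 [ 0.4479 -0.2534] [-7.  -2.2]
0.24 [ 0.4543 -0.2571] [-7.1 -1.8]
0.18 [ 0.4608 -0.2604] [-7.2 -1.3]
0.12 [ 0.4675 -0.2633] [-7.3 -0.9]
0.06 [ 0.4744 -0.2658] [-7.3 -0.5]
0.0 [ 0.4814 -0.2679] [-7.3 -0. ]
```

Call:
{"api": "arm_command", "payload": {
  "plan": [
    {"dp": [-2,-18,0],"spin": 0},
    {"dp": [-2,-18,0],"spin": 0},
    {"dp": [-2,-18,0],"spin": 0},
    {"dp": [-6,-5,0],"spin": 0},
    {"dp": [-6,-5,0],"spin": 0}
  ]
}}

```text
clock: 3.45
position: [0.4065, -0.2027, 0.2787]
ee_rot: [0.142, 0.99, 0.0, 0.001]
ft_force: [-0.7, 0.8, 6.8]
grip_width: -0.003
grasp_force: 0.0
```

Call:
{"api": "arm_command", "payload": {
  "plan": [
    {"dp": [-5,-5,0],"spin": 0},
    {"dp": [-5,-5,0],"spin": 0},
    {"dp": [-6,-4.5,0],"spin": 0},
    {"dp": [-6,-4,0],"spin": 0},
    {"dp": [-6,-4,0],"spin": 0}
  ]
}}

```text
clock: 3.95
position: [0.4279, -0.2316, 0.2786]
ee_rot: [0.141, 0.99, 0.0, 0.001]
ft_force: [0.2, 2.3, 8.5]
grip_width: 0.001
grasp_force: 0.0
```

Call:
{"api": "arm_command", "payload": {
  "plan": [
    {"dp": [-6.5,-3.5,0],"spin": 0},
    {"dp": [-6.5,-3,0],"spin": 0},
    {"dp": [-7,-2.5,0],"spin": 0},
    {"dp": [-7,-2,0],"spin": 0}
  ]
}}

```text
clock: 4.35
position: [0.4505, -0.2498, 0.2784]
ee_rot: [0.141, 0.99, 0.0, 0.001]
ft_force: [-0.3, 1.9, 5.8]
grip_width: -0.001
grasp_force: 0.0
```

```bash
python3 - <<'E'
from workcell import manip,viewer
import cv2
print(manip.get_obs()["position"],manip.get_obs()["ft_force"])
c=viewer.camera("top")[130:235,260:360]
cv2.imwrite("pics/c3.png",cv2.resize(c,None,fx=5.5,fy=5.5,interpolation=cv2.INTER_CUBIC))
E
```

```text
[ 0.4505115  -0.24981659  0.27840633] [-0.28228756  1.8915641   5.77679644]
```

View pics/c3.png

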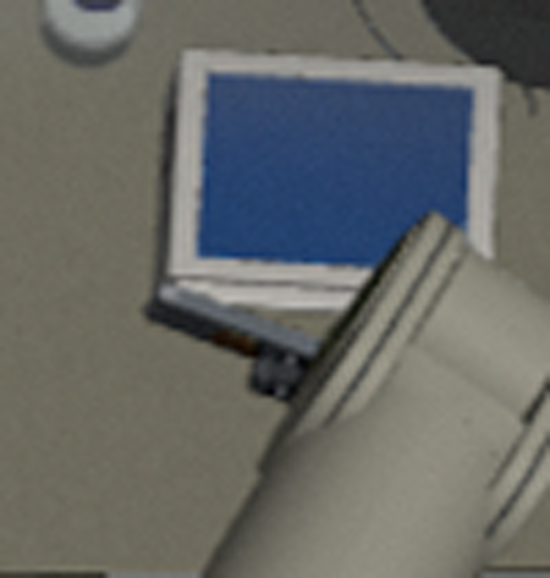

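Call:
{"api": "arm_command", "payload": {
  "plan": [
    {"dp": [0,0,-5],"spin": 0},
    {"dp": [0,0,-5],"spin": 0},
    {"dp": [-7,-2,0],"spin": 0},
    {"dp": [-7,-2,0],"spin": 0}
  ]
}}

```text
clock: 4.8
position: [0.4614, -0.2582, 0.2879]
ee_rot: [0.142, 0.99, 0.001, 0.0]
ft_force: [-0.1, 1.3, 0.1]
grip_width: 0.004
grasp_force: 0.5
```

Call:
{"api": "arm_command", "payload": {
  "plan": [
    {"dp": [-7,-1,0],"spin": 0},
    {"dp": [-4,-1,0],"spin": 0},
    {"dp": [-3,0,0],"spin": 0},
    {"dp": [-3,0,0],"spin": 0}
  ]
}}

```text
clock: 5.2
position: [0.4769, -0.2652, 0.2875]
ee_rot: [0.142, 0.99, -0.0, -0.0]
ft_force: [-1.0, 1.2, 0.7]
grip_width: -0.0
grasp_force: 0.9
```

Call:
{"api": "arm_command", "payload": {
  "plan": [
    {"dp": [-3,0,0],"spin": 0},
    {"dp": [-3,0,0],"spin": 0},
    {"dp": [0,0,0],"spin": 0}
  ]
}}

```text
clock: 5.5
position: [0.4828, -0.2668, 0.2877]
ee_rot: [0.142, 0.99, -0.0, 0.0]
ft_force: [-0.5, -0.9, -0.1]
grip_width: -0.0
grasp_force: 0.0
```

Call:
{"api": "arm_command", "payload": {
  "plan": [
    {"dp": [-2,0,0],"spin": 0},
    {"dp": [-2,0,0],"spin": 0},
    {"dp": [0,0,0],"spin": 0}
  ]
}}

```text
clock: 5.8
position: [0.4856, -0.268, 0.2875]
ee_rot: [0.142, 0.99, 0.0, -0.001]
ft_force: [-7.8, 2.7, 4.3]
grip_width: -0.003
grasp_force: 3.6
```

```bash
python3 - <<'E'
from workcell import manip,viewer
import cv2
print(manip.get_obs()["position"],manip.get_obs()["ft_force"])
c=viewer.camera("top")[130:235,260:360]
cv2.imwrite("pics/c4.png",cv2.resize(c,None,fx=5.5,fy=5.5,interpolation=cv2.INTER_CUBIC))
E
```

```text
[ 0.48559817 -0.26797759  0.28747813] [-7.80496208  2.65302567  4.32801531]
```

View pics/c4.png

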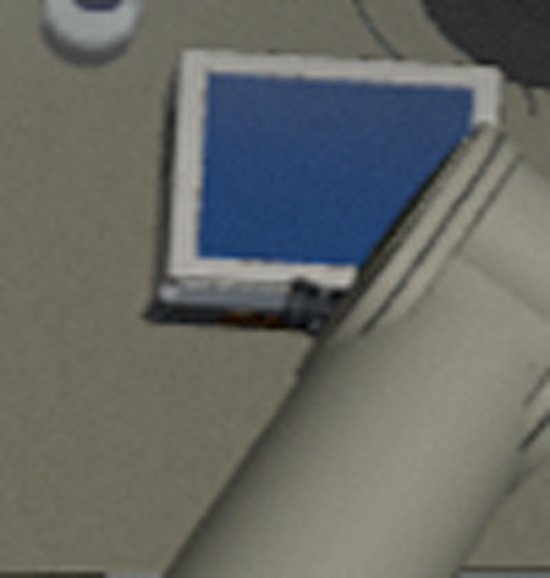

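Call:
{"api": "arm_command", "payload": {
  "plan": [
    {"dp": [-2,0,0],"spin": 0},
    {"dp": [0,0,0],"spin": 0}
  ]
}}

```text
clock: 6.05
position: [0.4863, -0.2684, 0.2872]
ee_rot: [0.142, 0.99, 0.001, -0.003]
ft_force: [-16.0, 6.0, 11.1]
grip_width: 0.001
grasp_force: 8.2
```

Call:
{"api": "arm_command", "payload": {
  "plan": [
    {"dp": [-1.5,0,0],"spin": 0},
    {"dp": [0,0,0],"spin": 0},
    {"dp": [0,0,0],"spin": 0}
  ]
}}

```text
clock: 6.35
position: [0.4869, -0.2687, 0.2869]
ee_rot: [0.143, 0.99, 0.002, -0.004]
ft_force: [-23.2, 8.1, 15.8]
grip_width: 0.002
grasp_force: 11.6
```

Call:
{"api": "arm_command", "payload": {
  "plan": [
    {"dp": [10,0,0],"spin": 0},
    {"dp": [30,0,0],"spin": 0},
    {"dp": [30,40,0],"spin": 0},
    {"dp": [0,40,-20],"spin": 0},
    {"dp": [0,45,-20],"spin": 0}
  ]
}}

```text
clock: 6.85
position: [0.4567, -0.1285, 0.3281]
ee_rot: [0.143, 0.99, 0.0, 0.0]
ft_force: [1.6, -0.1, 0.5]
grip_width: -0.002
grasp_force: 0.0
```

```bash
python3 - <<'E'
from workcell import manip,viewer
import cv2
print(manip.get_obs()["position"],manip.get_obs()["ft_force"])
c=viewer.camera("top")[130:235,260:360]
cv2.imwrite("pics/c5.png",cv2.resize(c,None,fx=5.5,fy=5.5,interpolation=cv2.INTER_CUBIC))
E
```

```text
[ 0.45669072 -0.12854583  0.32808729] [ 1.5930303  -0.08423789  0.48526161]
```

View pics/c5.png

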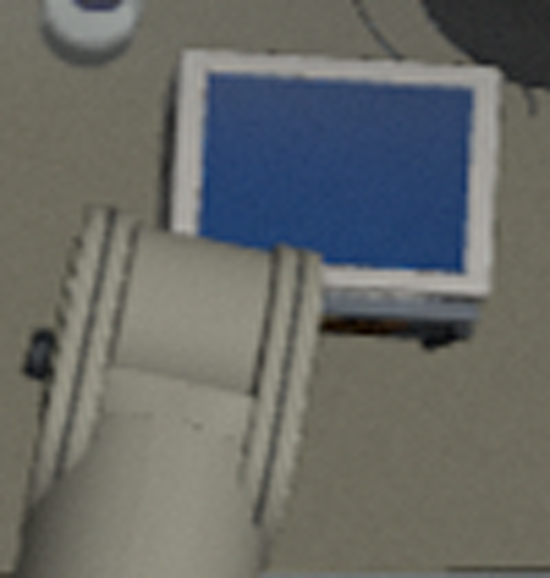

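```bash
python3 - <<'E'
from h import *
import cv2
b=cv2.imread("pics/top.png");h=cv2.cvtColor(b,cv2.COLOR_BGR2HSV)
m=cv2.inRange(h,(18,130,80),(35,255,255));m[:195]=0;m[228:]=0;m[:,:165]=0;m[:,200:]=0
v,u=np.nonzero(m);print(len(u),u.mean(),v.mean(),ray("top",u.mean(),v.mean(),.1))
b=cv2.imread("pics/side.png");h=cv2.cvtColor(b,cv2.COLOR_BGR2HSV)
m=cv2.inRange(h,(18,130,80),(35,255,255));m[:200]=0;m[222:]=0;m[:,:172]=0;m[:,195:]=0
v,u=np.nonzero(m);print(len(u),u.mean(),v.mean(),ray("side",u.mean(),v.mean(),.096))
q=np.array([.4265,.202]);print(tool(q-[.4567,-.1285]))
E
```

```text
147 180.0952380952381 211.00680272108843 [0.43191438 0.2006388  0.1       ]
94 183.2872340425532 208.39361702127658 [0.43119471 0.20110146 0.096     ]
[121.9 308.8]
```

Call:
{"api": "arm_command", "payload": {
  "plan": [
    {"dp": [15,40,0],"spin": 0},
    {"dp": [15,40,0],"spin": 0},
    {"dp": [15,40,0],"spin": 0},
    {"dp": [15,40,0],"spin": 0},
    {"dp": [15,40,0],"spin": 0}
  ]
}}

```text
clock: 7.4
position: [0.4415, 0.0853, 0.3281]
ee_rot: [0.142, 0.99, 0.001, 0.001]
ft_force: [0.6, 0.0, 0.0]
grip_width: 0.001
grasp_force: 0.0
```

Call:
{"api": "arm_command", "payload": {
  "plan": [
    {"dp": [14,36,0],"spin": 0},
    {"dp": [14,36,0],"spin": 0},
    {"dp": [14,36,0],"spin": 0},
    {"dp": [0,0,0],"spin": 0},
    {"dp": [0,0,0],"spin": 0}
  ]
}}

```text
clock: 7.9
position: [0.4318, 0.1996, 0.3277]
ee_rot: [0.141, 0.99, -0.0, 0.0]
ft_force: [0.1, -0.3, 1.3]
grip_width: 0.002
grasp_force: 0.0
```

Call:
{"api": "arm_command", "payload": {
  "plan": [
    {"dp": [0,1,16],"spin": 0},
    {"dp": [0,0,16],"spin": 0},
    {"dp": [0,0,14],"spin": 0},
    {"dp": [0,0,4],"spin": 0},
    {"dp": [0,0,0],"spin": 0}
  ]
}}

```text
clock: 8.4
position: [0.4323, 0.1992, 0.2776]
ee_rot: [0.143, 0.99, -0.0, -0.0]
ft_force: [0.0, 0.5, -0.2]
grip_width: 0.002
grasp_force: 0.0
```

Call:
{"api": "arm_command", "payload": {
  "plan": [
    {"dp": [0,0,2],"spin": 0},
    {"dp": [0,0,2],"spin": 0},
    {"dp": [0,0,0],"spin": 0},
    {"dp": [0,0,0],"spin": 0}
  ]
}}

```text
clock: 8.8
position: [0.4322, 0.2002, 0.2739]
ee_rot: [0.142, 0.99, 0.0, 0.0]
ft_force: [0.3, 0.5, 0.1]
grip_width: -0.001
grasp_force: 0.0
```

Call:
{"api": "arm_command", "payload": {
  "plan": [
    {"dp": [0,0,2],"spin": 0},
    {"dp": [0,0,0],"spin": 0},
    {"dp": [0,0,0],"spin": 0}
  ]
}}

```text
clock: 9.1
position: [0.4323, 0.2002, 0.2719]
ee_rot: [0.142, 0.99, 0.0, 0.0]
ft_force: [0.2, -0.1, 2.2]
grip_width: 0.0
grasp_force: 1.1
```

Call:
{"api": "arm_command", "payload": {
  "plan": [
    {"dp": [0,0,2],"spin": 0},
    {"dp": [0,0,2],"spin": 0},
    {"dp": [0,0,0],"spin": 0},
    {"dp": [0,0,0],"spin": 0}
  ]
}}

```text
clock: 9.5
position: [0.4323, 0.2003, 0.2678]
ee_rot: [0.142, 0.99, 0.0, 0.0]
ft_force: [-0.1, 1.0, 3.7]
grip_width: -0.001
grasp_force: 1.9
```

Call:
{"api": "arm_command", "payload": {
  "plan": [
    {"dp": [0,0,1.5],"spin": 0},
    {"dp": [0,0,1.5],"spin": 0},
    {"dp": [0,0,0],"spin": 0},
    {"dp": [0,0,0],"spin": 0},
    {"dp": [0,0,0],"spin": 0}
  ]
}}

```text
clock: 10.0
position: [0.4322, 0.2002, 0.2648]
ee_rot: [0.142, 0.99, 0.0, 0.0]
ft_force: [1.7, 0.6, 5.9]
grip_width: -0.004
grasp_force: 2.5
```

```bash
python3 - <<'E'
from workcell import manip,viewer
import cv2,numpy as np
F=[]
for i in range(8):
  a=viewer.camera("wrist");o=manip.get_obs();F.append(o["ft_force"][2])
print(np.round(F,1),o["position"])
s=viewer.camera("side")[180:250,130:260]
w=cv2.resize(s,(512,276),interpolation=cv2.INTER_CUBIC)
cv2.imwrite("pics/w.png",np.hstack([cv2.resize(a,(400,300)),cv2.resize(w,(400,300))]))
E
```

```text
[5.1 5.3 4.6 4.8 4.7 5.  4.3 5. ] [0.43223059 0.20023259 0.26480863]
```

View pics/w.png

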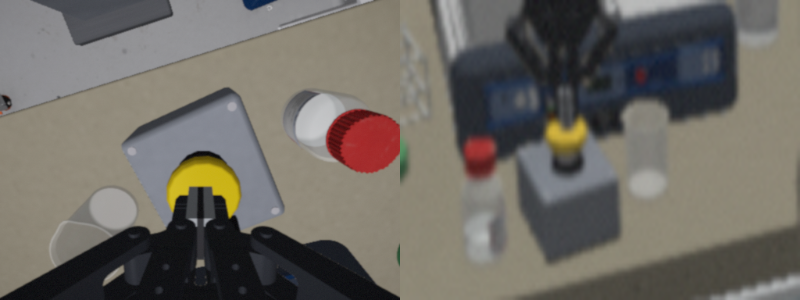

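The wrist picture shows the fingertips on the yellow key at about (203,190), and the side picture shows the bottle and beaker still standing. Force (about 4.9 N) and tip height both put the key about 7–8 mm down.

```bash
python3 -c "
from workcell import manip
print(manip.hand_in())"
```

```text
the job is handed in; nothing more can be done
None
```

I pushed the door shut and handed the job in with the fingertips still holding the yellow key about 7–8 mm down (about 4.9 N). No verdict came back. The last top picture showed the door flush with the chamber front; the gauge post's green strip was not visible, so the key depth comes from force and tip height.

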